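# Stack spare-parts cartons on the stock tray and push it home

## Robot

A 6-joint arm with a two-finger parallel gripper is mounted at the origin on the work surface. World frame = base frame: x ahead of the robot, y to its left, z up, the work surface at z = 0. Lengths are in m, angles in rad, forces in N, time in s.
With the tool pointing down it reaches from about 0.225 to 0.875 m from the base axis. Payload 3.4 kg.
Tool frame: the origin (TCP) lies midway between the tips of the shut fingers; the grasp point (between the pads) lies 19 mm behind it (manip.grasp_offset is the distance from the TCP to the grasp point, in m); x points along the fingers, y is the direction in which the jaws open and shut, and the axes are right-handed (so a half turn about x gives the same grasp; the last joint's range is limited). The gripper opens to 85 mm and grips with 20 to 120 N. Pads are 22 mm wide; open, the fingers measure 114 mm over their backs; the gripper's body (76 mm by 85 mm) begins 54 mm behind the grasp point. The pads swing forward as they close: fully open they stand 13 mm farther back than shut.
Start: joints at [1.078, 0.276, 1.505, -0, 1.361, -0.121], TCP at [0.209, 0.536, 0.231] pointing down, gripper open.
Joint ranges: [-2.89, 2.89], [-0.75, 2.08], [0.22, 2.7], [-1.18, 4.32], [0.11, 2.71], [-2.7, 2.7]. Speed limits (rad/s): [2.57, 2.57, 3.14, 3.14, 3.14, 3.14].

## Interface

Orientations are given as a unit quaternion [w, x, y, z].
In Python, from rig import manip gives the robot as it stands.
- The arm moves only by the shell command python3 -m creep 'ROWS' [OPENING] [FORCE]. ROWS is a JSON object of lists of equal length, an entry for each row: "delta_pos": the shift along the tool's x, y, z in cm, a list of three; "dr": the turn, a rotation vector about the tool's x, y, z in rad, a list of three. In form: {"delta_pos": [[dx, dy, dz], ...], "dr": [[rx, ry, rz], ...]}. A call has 1 to 10 rows; each row is the pose to reach, as a shift and turn from the pose commanded when the call began, along the tool's axes at that moment; what a row does not reach only later rows make up. A row lasts 1/10 s, in which the tool goes at most 50 mm and 8.59 degrees, less where a joint would pass 70% of its speed; a pose out of reach is approached as far as the arm can. A call with a gripper value outside its range is refused whole. OPENING is the opening, from -1 (shut) to 1 (fully open), set as the call begins (- or left out, the last holds). The fingers move at their own pace and stop on an object; FORCE is the grip in N (left out, the last holds). Time passes only in rows, so rows that repeat a pose let the fingers close. It gives the time, the measured TCP pose, the force and the opening at its end, in the units of the state.
- manip.get_state(): the state, without advancing time (a new reading comes with each control period).
- manip.get_image(name): name is "side" or "top"; returns a dict with "pixels" (480x640x3 uint8, blue, green, red), "depth" (480x640 float32, m along the optical axis (not along the pixel's ray), 0 where there is no reading), "intrinsics" (3x3 intrinsics, pixels), "k1" (the pictures are not rectified: a ray, as slopes to the right and down, at radius r is drawn at 1 + k1 r^2 times it, then the intrinsics apply), "rvec" (rotation vector, rad) and "tvec" (3), from world to camera coordinates, as OpenCV has them. Camera axes: x right, y down, z forward; pixel columns grow to the right and rows downward; lengths in m; the calibration is good to about 2 mm. A picture is of the moment at which its call begins.
- manip.sign_off(): hands the job in, once; it reports no verdict.
The state is a dict: "clock": time; "qpos": joint angles; "qd": joint speeds; "effort": joint torques, N m; "position": TCP position; "ee_rot": TCP orientation; "contact_force": force on the tool from outside, world axes, zero at the start; "moment": the same for the moment, N m; "width": finger opening in m.
Only numpy, scipy, OpenCV 4.12 (cv2) and the standard library are available. Lean on these libraries where they do the work, as an engineer would, in place of code of your own. Each camera call takes 0.05 s, during which the arm holds its last target. There are 200 camera calls.

## Task

Stack the three brown cartons from the sloping rack on the middle of the aluminium slide-out tray, one at a time: the longest flat on the tray and lengthwise along it, then the middle one on top of that, then the shortest, each centred and squared up lengthwise on the one below so that its whole base is supported. Keep the cartons taped side up and do not let go of one until it rests on what is below. Then, with the stack standing, push the tray in by its front plate until you feel it come up against its stop, and leave everything else on the bench where it is.

Things in the scene. Friction and masses are not known exactly. Their poses are not given: they have to be found in the camera images.
- carton_long_centre (a point): centre (half-way up) of the longest plain brown spare-parts carton, 180 long x 70 wide x 60 mm high, about 350 to 650 g, a rigid closed box. Its x runs along the length, y across the width, z up out of its taped top. At the start it lies on the sloping rack, so its z leans 40 degrees away from the robot and its x points down the slope, away from the robot.
- carton_mid_centre (a point): centre (half-way up) of the middle plain brown spare-parts carton, 130 long x 50 wide x 50 mm high, about 200 to 360 g, a rigid closed box. Its x runs along the length, y across the width, z up out of its taped top. At the start it lies on the sloping rack, so its z leans 40 degrees away from the robot and its x points down the slope, away from the robot.
- carton_short_centre (a point): centre (half-way up) of the shortest plain brown spare-parts carton, 90 long x 34 wide x 40 mm high, about 85 to 155 g, a rigid closed box. Its x runs along the length, y across the width, z up out of its taped top. At the start it lies on the sloping rack, so its z leans 40 degrees away from the robot and its x points down the slope, away from the robot.
- rack_lip (a point): middle of the foot of the fixed rack's sloping grey deck, at its white lip; x points away from the robot, y along the lip. The deck, 340 mm wide, rises 200 mm from the lip at 40 degrees towards the robot (-x), so its high side (165 mm) is nearest the robot; the lip stands 22 mm out of it. The cartons lie on it side by side in any order, lower ends on the lip, centres 95 to 115 mm apart.
- tray_deck (a point): centre of the top face of the tray's flat aluminium deck, 220 mm long (x) x 120 mm wide (y), 45 mm above the bench. x is the direction in which the tray is pushed in, away from the robot; z is up. The deck has no rim except the front plate at its -x end.
- tray_push (a point): middle of the outer (-x) face of the tray's upright front plate, 118 mm in front of the deck centre and 70 mm above the bench; the plate is 120 mm wide, 8 mm thick and its top is 85 mm above the bench. Axes as the deck. Push here towards +x; the space in front of it is free.
- tray (a joint): how far the tray is pushed in (m): 0 is fully out, it starts 0 to 0.03, and the rigid stop at the back of the runners is at 0.10. It slides against about 3 N of friction and stays where it is left.
- oil_bottle: black plastic oil bottle, 60 mm across, 170 mm tall, standing. Leave it alone. Origin: centre of its underside
- grease_tin: plain steel tin, 72 mm across, 60 mm tall. Leave it alone. Origin: centre of its underside
- wrench: steel wrench, 170 mm long, lying flat. Leave it alone. Origin: middle of its length, on its underside
- gear: dark steel toothed gear wheel lying flat, 70 mm across, 18 mm thick. Leave it alone. Origin: centre of its underside
- regulator: finned aluminium voltage regulator, 70 x 55 x 30 mm. Leave it alone. Origin: centre of its underside
- screwdriver: screwdriver with black handle, 180 mm, lying flat. Leave it alone. Origin: middle of its length, on its underside
Not all that is in view belongs to the job. Leave any black or red look-alike of the part that bears carton_short_centre alone.

How it is judged:
By the outcome, as a careful person would: the job done as asked, in the order asked, and still so for the second after the job is handed in, with the robot touching nothing.
It also fails if it takes over 72 s, if anything falls off the work surface, if the arm or the gripper's body presses on something with over 40 N, if the wrist force passes 120 N, or if a joint passes its speed limit or range.

## Working session

There is one attempt and no reset: what is moved stays moved. The work goes in short steps, Python scripts to look and compute and a shell command to move; the robot and the scene stay as the last step left them, time stands still between calls to the robot, and variables do not carry over. Pictures are saved under pics/ and viewed, about 8 in all and at most 12, crops included, and the job is handed in when it is done.

```bash
ls; mkdir -p pics
cat > h.py <<'E'
import numpy as np, cv2
from rig import manip
from scipy.spatial.transform import Rotation as R
def snap(n):
    im=manip.get_image(n); np.savez(f'{n}.npz',**{k:np.array(v) for k,v in im.items()}); return im
def cloud(im):
    K=np.array(im['intrinsics']);d=np.array(im['depth']);k1=float(im['k1'])
    v,u=np.mgrid[:480,:640]
    uv=np.stack([u,v],-1).reshape(-1,1,2).astype(float)
    n=cv2.undistortPoints(uv,K,np.array([k1,0,0,0,0.])).reshape(480,640,2)
    P=np.dstack([n*d[...,None],d])
    Rm=cv2.Rodrigues(np.array(im['rvec'],float).reshape(3))[0]
    W=(P-np.array(im['tvec']).reshape(3))@Rm
    W[d<=0]=np.nan
    return W
E
python3 - <<'E'
from h import *
s=manip.get_state()
print(s, manip.grasp_offset)
for n in('side','top'):
    im=snap(n); cv2.imwrite(f'pics/{n}1.png',im['pixels'])
    Rm=cv2.Rodrigues(np.array(im['rvec'],float).reshape(3))[0]; print(n,-Rm.T@np.array(im['tvec']).reshape(3),Rm[2],im['k1'])
E
```

```text
pics
{'clock': 0.0, 'qpos': array([ 1.07800312e+00,  2.76565144e-01,  1.50617075e+00, -1.57229028e-05,
        1.36068944e+00, -1.20998466e-01]), 'qd': array([ 0.00032397, -0.00028864, -0.00060305,  0.00041558, -0.00198882,
        0.0010995 ]), 'effort': array([ 7.38936578e-04, -4.16780806e+01, -2.45818645e+01, -1.46870275e-04,
        1.08785561e-02,  5.27793446e-06]), 'position': array([0.20863923, 0.53522462, 0.23044175]), 'ee_rot': array([ 0.69473325,  0.13007298,  0.69511437, -0.13131161]), 'contact_force': array([1.03576484, 0.65071592, 0.1336427 ]), 'moment': array([0.00733326, 0.00246016, 0.01275115]), 'width': 0.0853482793615982} 0.0187
side [-0.26416715 -0.93027655  0.82372637] [ 0.56826088  0.62928688 -0.53016752] -0.14305182223959373
top [ 0.23399067 -0.03953103  1.43364149] [ 0.20448798  0.00781783 -0.97883786] 0.043954907013966885
```

View pics/side1.png

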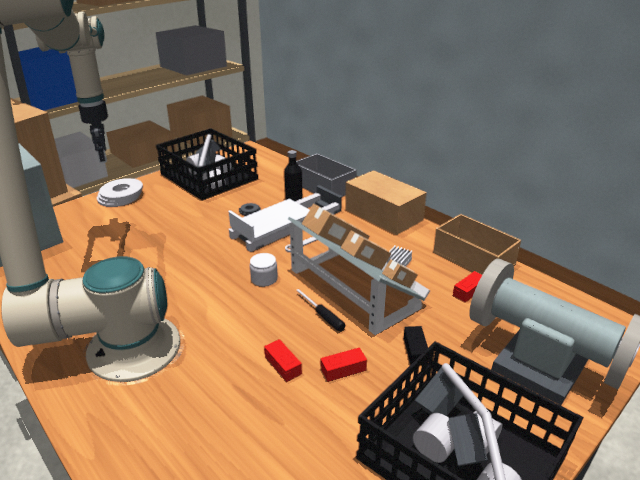

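View pics/top1.png

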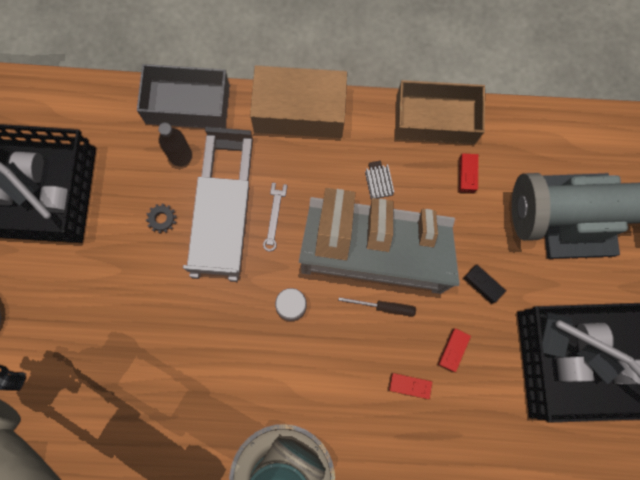

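Top picture: the brown taped cartons lie on the rack, long at (337,222), mid at (381,224) and short at (429,226). The tray deck is at (218,225), with its front plate at (213,270). The red blocks at (470,172), (455,350) and (411,386) and the black one at (486,284) are look-alikes of the short carton, and they lie off the rack. Next I'll measure.

```bash
cat > meas.py <<'E'
from h import *
def rect(xy):
    r=cv2.minAreaRect(xy.astype(np.float32)); return r
if __name__=='__main__':
    im=dict(np.load('top.npz')); W=cloud(im); px=im['pixels'].astype(int)
    # deck plane RANSAC in rack area
    sub=W[205:285,300:460].reshape(-1,3); sub=sub[~np.isnan(sub[:,0])]
    rng=np.random.default_rng(0);best=0
    for _ in range(2000):
        a,b,c=sub[rng.choice(len(sub),3,False)]; n=np.cross(b-a,c-a); l=np.linalg.norm(n)
        if l<1e-6: continue
        n/=l; n*=np.sign(n[2])
        if not .6<n[2]<.88: continue
        k=abs((sub-a)@n)<.003
        if k.sum()>best: best=k.sum();K=k
    c=sub[K].mean(0); n=np.linalg.svd(sub[K]-c)[2][2]; n*=np.sign(n[2])
    print('deck n',n,'tilt',np.degrees(np.arccos(n[2])),'yaw',np.degrees(np.arctan2(n[1],n[0])),'inl',best,'c',c)
    yv=np.cross([0,0,1],n);yv/=np.linalg.norm(yv); xv=np.cross(yv,n); # down slope
    q=(W-c)@np.array([xv,yv,n]).T; 
    h=q[...,2]
    v,u=np.mgrid[:480,:640]
    for nm,H,L,Wd,box in(('long',.06,.18,.07,(312,360)),('mid',.05,.13,.05,(362,398)),('short',.04,.09,.034,(412,445))):
        m=(abs(h-H)<.006)&(u>box[0])&(u<box[1])&(v>180)&(v<265)
        p=q[m]; (cx,cy),sz,a=rect(p[:,:2]*1000)
        cen=c+xv*cx/1e3+yv*cy/1e3+n*(np.median(p[:,2])-H/2)
        print(nm,m.sum(),'h',np.median(p[:,2]),'size',sz,'ang',a,'centre',cen,'mean',p[:,:2].mean(0)*1000,cx,cy, 'topcen',cen+n*H/2)
        print('  pct',np.percentile(p[:,0],[1,99]),np.percentile(p[:,1],[1,99]))
    # tray
    m=(abs(W[...,2]-.045)<.006)&(u>180)&(u<255)&(v>150)&(v<280)&(px.min(-1)>120)
    p=W[m];r=rect(p[:,:2]*1000);print('tray',m.sum(),r,np.median(p[:,2]))
    m=(abs(W[...,2]-.085)<.006)&(u>170)&(u<255)&(v>255)&(v<290)
    p=W[m];r=rect(p[:,:2]*1000);print('plate',m.sum(),r,p.mean(0))
    for n_,(a,b) in dict(bottle=(178,150),tin=(291,304),wrench=(274,218),gear=(161,218),ends=(229,133)).items():
        print(n_,W[b,a])
    print('xv',xv,'yv',yv)
E
python3 meas.py
python3 - <<'E'
import cv2
i=cv2.imread('pics/top1.png');cv2.imwrite('pics/crop1.png',cv2.resize(i[110:310,140:470],None,fx=2.4,fy=2.4,interpolation=2))
E
```

```text
deck n [ 0.63948903 -0.05286086  0.76698078] tilt 39.916466025110495 yaw -4.725388444865455 inl 5547 c [ 0.51250897 -0.20523629  0.10886762]
long 1582 h 0.06004092463846089 size (69.58756256103516, 187.23748779296875) ang 89.9767837524414 centre [ 0.56041822 -0.0815268   0.11661602] mean [ 15.95880333 127.30249696] 23.83220672607422 127.23577117919922 topcen [ 0.57960289 -0.08311262  0.13962544]
  pct [-0.06670486  0.11283819] [0.09328282 0.16142885]
mid 866 h 0.04980453471360395 size (221.96426391601562, 56.03720474243164) ang 2.64077091217041 centre [ 0.59924952 -0.18346434  0.07038659] mean [54.04307974 28.63086408] 89.61869812011719 28.843647003173828 topcen [ 0.61523675 -0.18478586  0.08956111]
  pct [-0.01798846  0.18979102] [0.00477304 0.05286926]
short 616 h 0.03961334955164869 size (76.8594970703125, 214.438720703125) ang 86.77648162841797 centre [ 0.61607069 -0.29473876  0.04192408] mean [121.13654952 -82.35665178] 127.77066040039062 -80.66682434082031 topcen [ 0.62886047 -0.29579598  0.05726369]
  pct [0.02196114 0.22712796] [-0.12153678 -0.04883682]
tray 4352 ((561.5693359375, 189.9023895263672), (119.71450805664062, 216.88494873046875), 88.8848876953125) 0.0450083820457632
plate 192 ((445.1429748535156, 192.04251098632812), (118.41465759277344, 9.282574653625488), 88.5555419921875) [0.44491476 0.19128852 0.0845671 ]
bottle [0.71147533 0.28756413 0.10084084]
tin [0.3799734  0.00616213 0.05896284]
wrench [0.58845941 0.06290924 0.00993998]
gear [ 0.57416907  0.33575073 -0.0041718 ]
ends [0.78109066 0.18341342 0.04878034]
xv [ 0.76437379 -0.06318397 -0.64167008] yv [ 0.08238012  0.99660098 -0.        ]
```

View pics/crop1.png

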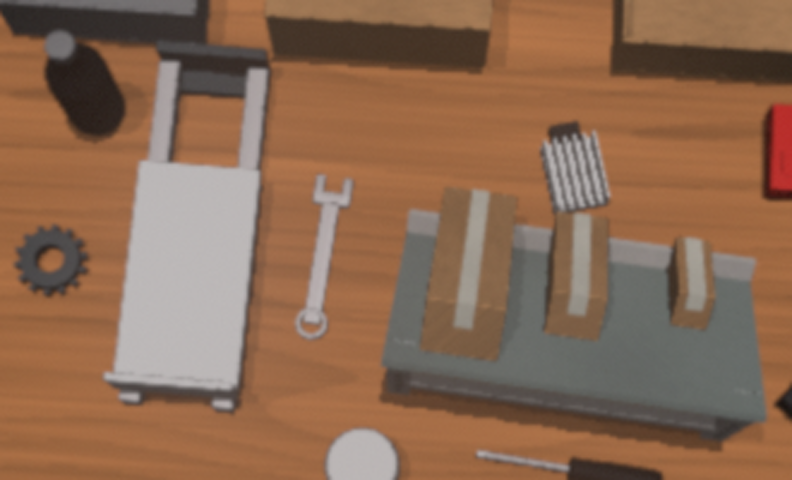

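The crop confirms three taped brown cartons on the rack, long, mid and short from left to right. Now I'll refine their centres and plan the approach.

```bash
cat > geo.py <<'E'
from h import *
n=np.array([.6395,-.0529,.767]);n/=np.linalg.norm(n)
yv=np.cross([0,0,1],n);yv/=np.linalg.norm(yv);xv=np.cross(yv,n)
c0=np.array([.51250897,-.20523629,.10886762])
def rot(x,y):
    x=x/np.linalg.norm(x);y=y-x*(x@y);y/=np.linalg.norm(y);return np.array([x,y,np.cross(x,y)]).T
def pose():
    s=manip.get_state();q=s['ee_rot'];return s,np.array(s['position']),R.from_quat([q[1],q[2],q[3],q[0]])
def go(name,p,M):
    s,p0,r0=pose()
    d=r0.inv().apply(np.array(p)-p0)*100; rv=(r0.inv()*R.from_matrix(M)).as_rotvec()
    print(name,'d_cm',d.round(2),'|d|',np.linalg.norm(d).round(1),'dr',rv.round(4),'deg',np.degrees(np.linalg.norm(rv)).round(1))
TY=np.radians(-1.05); ty=np.array([-np.sin(TY),np.cos(TY),0]); tx=np.array([np.cos(TY),np.sin(TY),0])
E
python3 - <<'E'
from geo import *
s,p,r=pose();print(r.as_matrix().round(3))
for cam,bx in(('top',[(312,360),(362,398),(412,445)]),('side',None)):
    im=dict(np.load(cam+'.npz'));W=cloud(im);q=(W-c0)@np.array([xv,yv,n]).T
    px=im['pixels'].astype(int);
    for nm,H,L,Wd,cy in(('long',.06,.18,.07,.127),('mid',.05,.13,.05,.029),('short',.04,.09,.034,-.082)):
        m=(abs(q[...,2]-H)<.006)&(abs(q[...,1]-cy)<Wd/2+.02)&(q[...,0]<.13)&(q[...,0]>.1-L-.03)
        p=q[m]
        if m.sum()<50: print(cam,nm,m.sum());continue
        e=np.percentile(p[:,:2],[1,99],axis=0)*1e3
        (cx,cyy),sz,a=cv2.minAreaRect((p[:,:2]*1000).astype(np.float32))
        print(cam,nm,m.sum(),'h',np.median(p[:,2]).round(4),'x',e[:,0].round(1),e[:,0].mean().round(1),'y',e[:,1].round(1),e[:,1].mean().round(1),'rect',np.round([cx,cyy,*sz,a],1))
    m=(abs(W[...,2]-.045)<.005)&(abs(W[...,0]-.56)<.14)&(abs(W[...,1]-.19)<.08)&(px.min(-1)>110)
    print(cam,'tray',np.round(cv2.minAreaRect((W[m][:,:2]*1e3).astype(np.float32))[0:2],1).tolist() if 0 else cv2.minAreaRect((W[m][:,:2]*1e3).astype(np.float32)),np.median(W[m][:,2]))
# long pregrasp
for sgn in(1,-1):
    M=rot(-n,sgn*yv)
    go('pre long',c0+xv*.0232+yv*.1272+n*(.06+.06),M)
E
```

```text
[[-0.001  0.363  0.932]
 [-0.001  0.932 -0.363]
 [-1.    -0.002 -0.   ]]
top long 1582 h 0.06 x [-66.7 112.8] 23.1 y [ 93.3 161.4] 127.4 rect [ 23.8 127.2  69.6 187.2  90. ]
top mid 796 h 0.0499 x [-18.2 113.2] 47.5 y [ 4.7 52.5] 28.6 rect [4.840e+01 2.880e+01 1.377e+02 4.840e+01 1.000e-01]
top short 388 h 0.0397 x [ 21.5 114. ] 67.8 y [-97.2 -64. ] -80.6 rect [ 69.  -80.8  96.9  34.4   0.2]
top tray ((561.0624389648438, 189.97747802734375), (119.6348648071289, 216.2178497314453), 89.05706787109375) 0.04500544976147741
side long 190 h 0.0576 x [-66.9 111.6] 22.4 y [ 86.1 156.1] 121.1 rect [ 23.8 121.4 184.1  71.5   0.5]
side mid 140 h 0.0477 x [-17.5 114.5] 48.5 y [-3.2 49.1] 23.0 rect [ 49.   21.8  54.3 134.7  87.5]
side short 124 h 0.0389 x [ 22.3 112.9] 67.6 y [-104.2  -68.5] -86.4 rect [ 69.2 -86.7  36.7  95.2  89.6]
side tray ((554.6668701171875, 187.36817932128906), (231.01129150390625, 128.99462890625), 0.016786979511380196) 0.04405576509954715
pre long d_cm [  4.51 -43.05  60.67] |d| 74.5 dr [-0.278   0.6913 -0.0992] deg 43.1
pre long d_cm [  4.51 -43.05  60.67] |d| 74.5 dr [ 2.6939 -0.1403 -0.9776] deg 164.4
```

```bash
python3 -c "
from geo import *
go('pre',c0+xv*.0232+yv*.1255+n*(.06+.12),rot(-n,yv))"
```

```text
pre d_cm [ -0.1  -42.13  64.41] |d| 77.0 dr [-0.278   0.6913 -0.0992] deg 43.1
```

```bash
python3 -m creep '{"delta_pos":[[-2,-2,3],[-3,-4.5,7],[-3,-7,10.5],[-3,-9.5,14.5],[-3,-12,18.5],[-3,-14.5,22.5],[-3,-17,26.5],[-3,-19.5,30],[-3,-22,33.5],[-3,-24,36.5]],"dr":[[-0.02,0.04,0],[-0.04,0.08,-0.01],[-0.06,0.14,-0.02],[-0.08,0.2,-0.03],[-0.1,0.26,-0.04],[-0.13,0.32,-0.05],[-0.15,0.38,-0.055],[-0.17,0.43,-0.06],[-0.19,0.48,-0.07],[-0.2,0.51,-0.075]]}' 1 60; python3 -c "
from geo import *
print(pose()[0]['qpos'])
go('pre',c0+xv*.0232+yv*.1255+n*(.06+.12),rot(-n,yv))"
```

```text
clock: 1.1
position: [0.4632, 0.1772, 0.2603]
ee_rot: [0.501, 0.065, 0.862, -0.05]
contact_force: [-0.2, 0.4, -0.1]
width: 0.0854
[ 0.13142609  0.4146043   1.33904583  0.13194005  1.88835574 -1.26149488]
pre d_cm [ -8.63 -23.29  21.95] |d| 33.1 dr [-0.0787  0.179  -0.0278] deg 11.3
```

```bash
python3 -m creep '{"delta_pos":[[-1.5,-3,3],[-3,-6,6],[-4.5,-9,9],[-6,-13,12.5],[-7.5,-17,16],[-8.2,-20,19],[-8.6,-22.3,21],[-8.6,-23.3,22],[-8.6,-23.3,22]],"dr":[[-0.01,0.03,0],[-0.02,0.06,-0.01],[-0.03,0.09,-0.015],[-0.045,0.12,-0.02],[-0.06,0.15,-0.025],[-0.07,0.17,-0.028],[-0.079,0.179,-0.028],[-0.079,0.179,-0.028],[-0.079,0.179,-0.028]]}'
python3 - <<'E'
from geo import *
print(pose()[0]['qpos'])
go('pre',c0+xv*.0232+yv*.1255+n*(.06+.03),rot(-n,yv))
E
```

```text
clock: 2.0
position: [0.6553, -0.0902, 0.2305]
ee_rot: [0.423, 0.038, 0.905, -0.017]
contact_force: [-0.7, 0.2, -0.2]
width: 0.0852
[-0.20060333  0.84174644  0.69575281 -0.09991473  2.29532943 -1.72772423]
pre d_cm [ 8.85 -0.1  -0.06] |d| 8.8 dr [-0.0001 -0.0004 -0.0009] deg 0.1
```

```bash
python3 -m creep '{"delta_pos":[[2,0,0],[5,-0.05,0],[7.5,-0.1,0],[8.8,-0.1,-0.05],[8.8,-0.1,-0.05]],"dr":[[0,0,0],[0,0,0],[0,0,0],[0,0,0],[0,0,0]]}'
python3 - <<'E'
from geo import *
a=snap('top')['pixels'];b=snap('side')['pixels']
A=cv2.resize(a[150:290,280:470],None,fx=3.1,fy=3.1,interpolation=2)[:,:400];B=cv2.resize(b[170:310,260:400],None,fx=3.1,fy=3.1,interpolation=2)[:,:400]
cv2.imwrite('pics/pre1.png',np.hstack([A,B[:A.shape[0]]]))
E
```

```text
clock: 2.5
position: [0.5961, -0.0827, 0.1664]
ee_rot: [0.423, 0.036, 0.905, -0.016]
contact_force: [-0.6, -0.2, 0.6]
width: 0.0855
```

View pics/pre1.png

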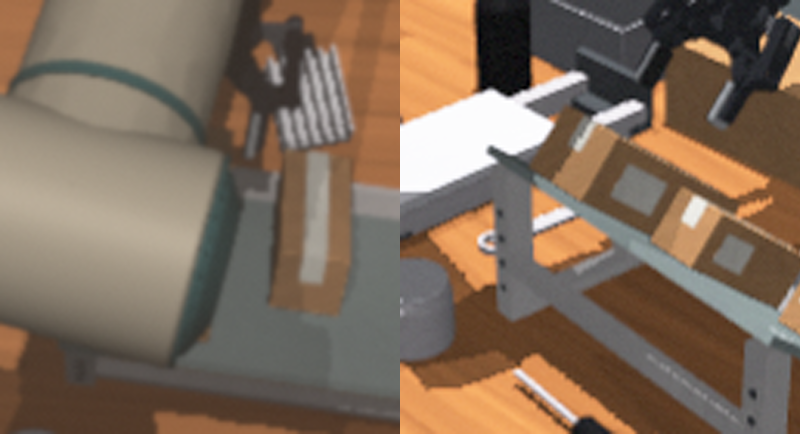

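The gripper's fingertips show at (640,75) and (725,115) in the right half, just above and beyond the long carton. I'll use the side depth to compare the finger midplane with the carton in one camera.

Run:
```python
from geo import *
W=cloud(dict(np.load('side.npz')));q=(W-c0)@np.array([xv,yv,n]).T*1000
t=(pose()[1]-c0)@np.array([xv,yv,n]).T*1000;print('tcp',t)
for lo,hi in((98,106),(106,116),(116,130)):
    m=(q[...,2]>lo)&(q[...,2]<hi)&(abs(q[...,0]-t[0])<25)&(abs(q[...,1]-t[1])<80)
    y=q[m][:,1];x=q[m][:,0];print(lo,m.sum(),np.histogram(y,np.arange(50,205,5))[0],x.min(),x.max())
m=(abs(q[...,2]-58)<5)&(abs(q[...,1]-122)<50)&(q[...,0]<130)&(q[...,0]>-80)
print(np.percentile(q[m][:,1],[2,98]),m.sum()); m2=(q[...,2]>10)&(q[...,2]<50)&(abs(q[...,0]-20)<70)&(abs(q[...,1]-90)<20);print('long side face y',np.percentile(q[m2][:,1],[5,50,95]))
```

```text
tcp [ 20.39076726 128.27836846  93.18606459]
98 2 [0 0 0 0 0 0 0 1 0 0 0 0 0 0 0 0 0 0 0 0 0 0 0 0 0 1 0 0 0 0] 19.38234318604991 21.739038847670344
106 58 [ 0  0  0  1  4 16  9  0  0  0  0  0  0  0  0  0  0  0  0  0  0  0  0  9
 16  2  1  0  0  0] 4.097329400024218 33.514114051242515
116 90 [ 0  0  0  3 18 17  6  4  0  0  0  0  0  0  0  0  0  0  0  0  0  0  0 11
 23  4  3  1  0  0] 5.225294981958262 30.498825241081693
[ 87.05300374 155.71303323] 216
long side face y [87.36673357 90.3570899  92.8902678 ]
```

```bash
python3 -c "
from geo import *
print(pose()[0]['position'],pose()[0]['clock'])
go('grasp',c0+xv*.0232+yv*.1255+n*(.06-.046),rot(-n,yv))"
```

```text
[ 0.59826133 -0.08361329  0.16725551] 2.6
grasp d_cm [ 7.92 -0.27  0.25] |d| 7.9 dr [0.0029 0.0039 0.0016] deg 0.3
```

```bash
python3 -m creep '{"delta_pos":[[0,-0.27,0.2],[0,-0.27,0.2],[0,-0.27,0.2]],"dr":[[0,0,0],[0,0,0],[0,0,0]]}'; python3 -c "
from geo import *
go('grasp',c0+xv*.0232+yv*.1255+n*(.06-.046),rot(-n,yv))"
```

```text
clock: 2.9
position: [0.6003, -0.088, 0.1646]
ee_rot: [0.425, 0.037, 0.905, -0.017]
contact_force: [1.6, 0.2, 0.9]
width: 0.0854
grasp d_cm [ 7.86  0.15 -0.1 ] |d| 7.9 dr [0.0015 0.0035 0.0008] deg 0.2
```

```bash
python3 -m creep '{"delta_pos":[[1,0.05,0],[2,0.05,0],[3,0.05,0],[4,0.05,0],[5,0.05,0],[5,0.05,0]],"dr":[[0,0,0],[0,0,0],[0,0,0],[0,0,0],[0,0,0],[0,0,0]]}'; python3 -c "
from geo import *
go('grasp',c0+xv*.0232+yv*.1255+n*(.06-.046),rot(-n,yv))"
```

```text
clock: 3.5
position: [0.5666, -0.0846, 0.1251]
ee_rot: [0.423, 0.037, 0.905, -0.017]
contact_force: [0.5, -0.3, 0.2]
width: 0.0853
grasp d_cm [ 2.67  0.09 -0.01] |d| 2.7 dr [ 0.0018 -0.0002  0.0004] deg 0.1
```

```bash
python3 -m creep '{"delta_pos":[[1,0.05,0],[2,0.05,0],[2.7,0.05,0],[2.7,0.05,0]],"dr":[[0,0,0],[0,0,0],[0,0,0],[0,0,0]]}'; python3 -m creep '{"delta_pos":[[0,0,0],[0,0,0],[0,0,0],[0,0,0],[0,0,0],[0,0,0]],"dr":[[0,0,0],[0,0,0],[0,0,0],[0,0,0],[0,0,0],[0,0,0]]}' -1 60; python3 -c "
from geo import *
go('grasp',c0+xv*.0232+yv*.1255+n*(.06-.046),rot(-n,yv));print(manip.get_state()['moment'])"
```

```text
clock: 3.9
position: [0.5496, -0.0828, 0.1046]
ee_rot: [0.423, 0.037, 0.905, -0.017]
contact_force: [-0.4, -0.6, -0.9]
width: 0.0854
clock: 4.5
position: [0.5511, -0.0824, 0.1056]
ee_rot: [0.425, 0.037, 0.905, -0.017]
contact_force: [2.0, 3.7, 4.1]
width: 0.0696
grasp d_cm [ 0.17 -0.01 -0.06] |d| 0.2 dr [ 0.002   0.0034 -0.0001] deg 0.2
[ 0.60060421 -0.19477588 -0.6514647 ]
```

```bash
python3 -m creep '{"delta_pos":[[-0.5,0,0],[-1.5,0,0],[-3,0,0],[-5,0,0],[-7,0,0],[-9,0,0],[-11,0,0],[-12,0,0],[-12,0,0]],"dr":[[0,0,0],[0,0,0],[0,0,0],[0,0,0],[0,0,0],[0,0,0],[0,0,0],[0,0,0],[0,0,0]]}'; python3 -c "
from geo import *
go('over tray',np.array([.560,.190,.045+.014+.12]),rot(np.array([0,0,-1.]),ty));print(manip.get_state()['contact_force'],manip.get_state()['qpos'])"
```

```text
clock: 5.4
position: [0.6293, -0.0901, 0.197]
ee_rot: [0.426, 0.036, 0.904, -0.018]
contact_force: [-0.0, -0.1, -6.3]
width: 0.0693
over tray d_cm [ 7.19 27.37 -5.95] |d| 28.9 dr [-0.0603 -0.6893 -0.0203] deg 39.7
[-0.03105097 -0.13055193 -6.27380098] [-0.20550464  0.7975064   0.86438392 -0.09678202  2.16313306 -1.72069546]
```

```bash
python3 -m creep '{"delta_pos":[[-1,1,0],[-1,3,-0.3],[-0.5,6,-0.8],[0.5,9,-1.5],[1.5,12.5,-2.3],[3,16,-3.2],[4.5,19.5,-4.1],[5.8,23,-5],[6.8,26,-5.7],[7.2,27.4,-6]],"dr":[[0,-0.03,0],[-0.01,-0.08,0],[-0.01,-0.15,0],[-0.02,-0.23,-0.01],[-0.03,-0.32,-0.01],[-0.04,-0.41,-0.01],[-0.045,-0.5,-0.015],[-0.05,-0.58,-0.02],[-0.06,-0.65,-0.02],[-0.06,-0.69,-0.02]]}';python3 -m creep '{"delta_pos":[[0,0,0],[0,0,0],[0,0,0]],"dr":[[0,0,0],[0,0,0],[0,0,0]]}'
python3 - <<'E'
from geo import *
go('over tray',np.array([.560,.190,.045+.014+.02]),rot(np.array([0,0,-1.]),ty))
a=snap('top')['pixels'];b=snap('side')['pixels']
A=cv2.resize(a[100:290,150:280],(400,585),interpolation=2);B=cv2.resize(b[120:265,200:330],None,fx=3.,fy=3.,interpolation=2)
o=np.zeros((585,800,3),np.uint8);o[:,:400]=A;o[:B.shape[0],400:400+B.shape[1]]=B
cv2.imwrite('pics/tray1.png',o)
W=cloud(dict(np.load('top.npz')))
for z,t in((.085+.03+.05,.0),):pass
E
```

```text
clock: 6.4
position: [0.5522, 0.1943, 0.1807]
ee_rot: [0.705, 0.007, 0.709, -0.004]
contact_force: [-0.3, -0.8, -5.5]
width: 0.0694
clock: 6.7
position: [0.5575, 0.1907, 0.1806]
ee_rot: [0.705, 0.007, 0.709, -0.006]
contact_force: [-0.5, -0.3, -6.8]
width: 0.069
over tray d_cm [10.16 -0.08  0.3 ] |d| 10.2 dr [-0.001  -0.0046 -0.0012] deg 0.3
```

View pics/tray1.png

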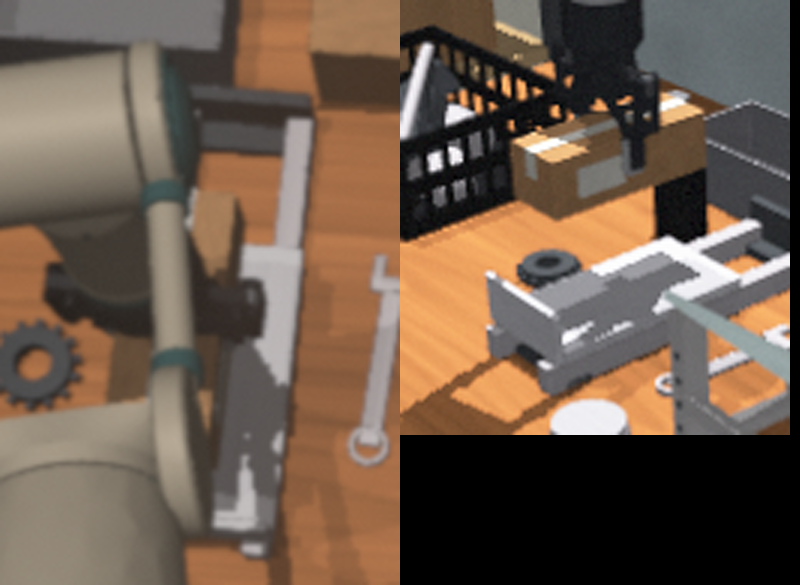

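Carton is held level above the tray; the jaws grip near its mid-length (right half, finger at (635,150)). I'll check its position along the length from side depth.

```bash
cat > box.py <<'E'
from geo import *
def side_face(cam,z0,z1,y0,y1,x0,x1):
    W=cloud(dict(np.load(cam+'.npz')));m=(W[...,2]>z0)&(W[...,2]<z1)&(W[...,1]>y0)&(W[...,1]<y1)&(W[...,0]>x0)&(W[...,0]<x1)
    p=W[m];
    return m,p
E
python3 - <<'E'
from box import *
m,p=side_face('side',.15,.24,.135,.175,.40,.72)
print(len(p)); h=np.histogram(p[:,0],np.arange(.4,.73,.01));print(h[0])
f=p[(abs(p[:,1]-np.median(p[:,1]))<.012)]
print('y',np.percentile(f[:,1],[5,50,95]),'x',np.percentile(f[:,0],[1,99]))
for a,b in((.48,.52),(.52,.55),(.58,.61),(.61,.64)):
    g=f[(f[:,0]>a)&(f[:,0]<b)];print(a,np.percentile(g[:,2],[2,98]).round(4),np.median(g[:,1]).round(4))
_,t=side_face('side',.042,.049,.12,.26,.5,.72);print('tray far x',np.percentile(t[:,0],[98,99.5]))
_,t=side_face('side',.06,.088,.12,.26,.4,.47);print('plate x',np.percentile(t[:,0],[2,50,98]),np.percentile(t[:,1],[2,98]))
E
```

```text
1187
[  0   0   0   0   0   0  39 102  74  64  71  67  65  69 102  69  35  32
  49  53  62  65  57  62  49   1   0   0   0   0   0   0]
y [0.14843367 0.15467838 0.16198131] x [0.46867221 0.64754224]
0.48 [0.1671 0.2263] 0.1556
0.52 [0.1667 0.2355] 0.1548
0.58 [0.1659 0.2249] 0.1543
0.61 [0.1659 0.2251] 0.1537
tray far x [0.66455553 0.66804444]
plate x [0.4386028  0.44319046 0.44957001] [0.12929777 0.24493975]
```

```bash
python3 -m creep '{"delta_pos":[[1,0,0.1],[3,-0.1,0.15],[5,-0.1,0.2],[7,-0.1,0.2],[9,-0.1,0.2],[10.2,-0.1,0.2],[10.2,-0.1,0.2],[10.2,-0.1,0.2]],"dr":[[0,0,0],[0,0,0],[0,0,0],[0,0,0],[0,0,0],[0,-0.002,0],[0,-0.002,0],[0,-0.002,0]]}'; python3 -m creep '{"delta_pos":[[0.4,0,0],[0.8,0,0],[1.2,0,0],[1.5,0,0],[1.5,0,0]],"dr":[[0,0,0],[0,0,0],[0,0,0],[0,0,0],[0,0,0]]}'
python3 - <<'E'
from geo import *
go('tray',np.array([.559,.189,.045+.014]),rot(np.array([0,0,-1.]),ty))
E
```

```text
clock: 7.6
position: [0.5595, 0.1904, 0.0786]
ee_rot: [0.706, 0.008, 0.708, -0.006]
contact_force: [-0.5, 0.4, -6.6]
width: 0.0691
clock: 8.1
position: [0.5586, 0.1906, 0.0631]
ee_rot: [0.706, 0.007, 0.708, -0.006]
contact_force: [-0.4, 0.3, -6.0]
width: 0.0693
tray d_cm [ 0.41 -0.16  0.05] |d| 0.4 dr [-0.0004 -0.0029 -0.0018] deg 0.2
```

```bash
python3 -m creep '{"delta_pos":[[0.15,-0.1,0],[0.3,-0.1,0],[0.3,-0.1,0],[0.3,-0.1,0]],"dr":[[0,-0.002,0],[0,-0.002,0],[0,-0.002,0],[0,-0.002,0]]}'; python3 -m creep '{"delta_pos":[[0.1,0,0],[0.15,0,0],[0.15,0,0]],"dr":[[0,0,0],[0,0,0],[0,0,0]]}'
```

```text
clock: 8.5
position: [0.5591, 0.1895, 0.061]
ee_rot: [0.707, 0.007, 0.707, -0.006]
contact_force: [-0.4, -1.1, -3.0]
width: 0.0694
clock: 8.8
position: [0.5599, 0.1895, 0.0608]
ee_rot: [0.708, 0.007, 0.706, -0.006]
contact_force: [-2.3, -1.1, 5.8]
width: 0.0695
```

```bash
python3 -m creep '{"delta_pos":[[0,0,0],[0,0,0],[0,0,0],[0,0,0],[0,0,0]],"dr":[[0,0,0],[0,0,0],[0,0,0],[0,0,0],[0,0,0]]}' 1 60; python3 -m creep '{"delta_pos":[[-0.5,0,0],[-2,0,0],[-5,0,0],[-9,0,0],[-13,0,0],[-17,0,0],[-19,0,0],[-20,0,0],[-20,0,0]],"dr":[[0,0,0],[0,0,0],[0,0,0],[0,0,0],[0,0,0],[0,0,0],[0,0,0],[0,0,0],[0,0,0]]}'
python3 - <<'E'
from geo import *
go('mid pre',c0+xv*.0480+yv*.0267+n*(.05+.13),rot(-n,yv))
E
```

```text
clock: 9.3
position: [0.5591, 0.1897, 0.059]
ee_rot: [0.707, 0.007, 0.707, -0.006]
contact_force: [-0.3, 0.6, 0.4]
width: 0.0852
clock: 10.2
position: [0.5595, 0.1893, 0.2604]
ee_rot: [0.708, 0.008, 0.706, -0.006]
contact_force: [-0.4, -0.2, 0.1]
width: 0.0854
mid pre d_cm [  4.36 -37.85  11.41] |d| 39.8 dr [0.0621 0.6991 0.0196] deg 40.2
```

```bash
python3 -m creep '{"delta_pos":[[0,-2,0.6],[0,-6,1.8],[0,-10,3],[0.3,-14.5,4.4],[0.8,-19,5.7],[1.5,-23.5,7.1],[2.3,-28,8.5],[3.2,-32.5,9.8],[4,-36,10.9],[4.4,-37.9,11.4]],"dr":[[0,0.04,0],[0.01,0.1,0],[0.02,0.18,0.01],[0.03,0.27,0.01],[0.03,0.36,0.01],[0.04,0.45,0.015],[0.05,0.54,0.02],[0.06,0.62,0.02],[0.06,0.68,0.02],[0.062,0.7,0.02]]}'; python3 -m creep '{"delta_pos":[[0,0,0],[0,0,0],[0,0,0]],"dr":[[0,0,0],[0,0,0],[0,0,0]]}'
python3 - <<'E'
from geo import *
print(manip.get_state()['qpos'])
go('mid grasp',c0+xv*.0480+yv*.0267+n*(.05-.038),rot(-n,yv))
W=cloud(snap('top'));q=(W-c0)@np.array([xv,yv,n]).T*1e3
# long carton on tray
m=(abs(W[...,2]-.105)<.006)&(abs(W[...,0]-.56)<.14)&(abs(W[...,1]-.19)<.08)
print('long top',m.sum(),cv2.minAreaRect((W[m][:,:2]*1e3).astype(np.float32)),np.median(W[m][:,2]))
m=(abs(W[...,2]-.045)<.005)&(abs(W[...,0]-.56)<.14)&(abs(W[...,1]-.19)<.08)
print('tray',np.percentile(W[m][:,:2],[.5,99.5],axis=0))
m=(abs(W[...,2]-.085)<.005)&(abs(W[...,0]-.445)<.02)&(abs(W[...,1]-.19)<.08)
print('plate',W[m].mean(0))
E
```

```text
clock: 11.2
position: [0.6659, -0.1953, 0.2072]
ee_rot: [0.417, 0.039, 0.908, -0.017]
contact_force: [-0.8, 0.2, -0.3]
width: 0.0858
clock: 11.5
position: [0.6655, -0.1902, 0.2151]
ee_rot: [0.421, 0.037, 0.906, -0.017]
contact_force: [-0.1, 0.2, -0.5]
width: 0.0856
[-0.30385003  0.90877975  0.59023763 -0.19537642  2.3208351  -1.87662313]
mid grasp d_cm [16.65 -0.08  0.07] |d| 16.7 dr [ 0.0013 -0.0034  0.0006] deg 0.2
long top 2397 ((561.0899658203125, 190.00079345703125), (71.33677673339844, 181.98387145996094), 88.99677276611328) 0.10484694989855382
tray [[0.44198502 0.14080721]
 [0.66849256 0.25043684]]
plate [0.44597542 0.2028008  0.08451096]
```

```bash
python3 -m creep '{"delta_pos":[[2,0,0],[5,-0.05,0],[8,-0.05,0],[10,-0.05,0],[12,-0.05,0],[13,-0.05,0],[13,-0.05,0]],"dr":[[0,0,0],[0,0,0],[0,0,0],[0,0,0],[0,0,0],[0,0,0],[0,0,0]]}';python3 - <<'E'
from geo import *
go('mid grasp',c0+xv*.0480+yv*.0267+n*(.05-.038),rot(-n,yv))
E
```

```text
clock: 12.25
position: [0.5814, -0.1842, 0.1157]
ee_rot: [0.421, 0.037, 0.906, -0.017]
contact_force: [-1.0, 0.3, 0.2]
width: 0.0853
mid grasp d_cm [3.62 0.01 0.12] |d| 3.6 dr [ 0.0008 -0.004   0.0007] deg 0.2
```

```bash
python3 -m creep '{"delta_pos":[[1,0,0.05],[2.2,0,0.1],[3.3,0,0.1],[3.6,0,0.1],[3.6,0,0.1]],"dr":[[0,-0.002,0],[0,-0.003,0],[0,-0.003,0],[0,-0.003,0],[0,-0.003,0]]}'; python3 -m creep '{"delta_pos":[[0,0,0],[0,0,0],[0,0,0],[0,0,0],[0,0,0],[0,0,0],[0,0,0]],"dr":[[0,0,0],[0,0,0],[0,0,0],[0,0,0],[0,0,0],[0,0,0],[0,0,0]]}' -1 50; python3 -m creep '{"delta_pos":[[-0.5,0,0],[-1.5,0,0],[-3,0,0],[-5,0,0],[-7,0,0],[-9,0,0],[-11,0,0],[-12,0,0],[-12,0,0]],"dr":[[0,0,0],[0,0,0],[0,0,0],[0,0,0],[0,0,0],[0,0,0],[0,0,0],[0,0,0],[0,0,0]]}'; python3 -c "
from geo import *
go('over tray',np.array([.5595,.1895,.105+.012+.12]),rot(np.array([0,0,-1.]),ty))"
```

```text
clock: 12.75
position: [0.5601, -0.1836, 0.0868]
ee_rot: [0.423, 0.037, 0.905, -0.018]
contact_force: [-0.0, 0.9, 0.2]
width: 0.0855
clock: 13.45
position: [0.5607, -0.1834, 0.0872]
ee_rot: [0.424, 0.037, 0.905, -0.018]
contact_force: [5.1, 1.4, 5.2]
width: 0.0494
clock: 14.35
position: [0.6379, -0.1904, 0.1787]
ee_rot: [0.424, 0.037, 0.905, -0.018]
contact_force: [-0.5, 0.0, -2.8]
width: 0.0493
over tray d_cm [  2.49  37.2  -12.17] |d| 39.2 dr [-0.062  -0.6949 -0.0211] deg 40.0
```

```bash
python3 -m creep '{"delta_pos":[[-1,1.5,-0.3],[-2,4.5,-1.2],[-2.5,8.5,-2.5],[-2.5,13,-4],[-2,17.5,-5.5],[-1.2,22,-7],[-0.2,26.5,-8.6],[0.8,31,-10.1],[1.8,35,-11.5],[2.5,37.2,-12.2]],"dr":[[0,-0.03,0],[-0.01,-0.08,0],[-0.01,-0.15,0],[-0.02,-0.23,-0.01],[-0.03,-0.32,-0.01],[-0.04,-0.41,-0.01],[-0.045,-0.5,-0.015],[-0.05,-0.58,-0.02],[-0.06,-0.65,-0.02],[-0.062,-0.695,-0.021]]}';python3 -m creep '{"delta_pos":[[0,0,0],[0,0,0],[0,0,0],[0,0,0]],"dr":[[0,0,0],[0,0,0],[0,0,0],[0,0,0]]}'
python3 - <<'E'
from box import *
snap('side')
s,p0,_=pose();print(p0)
go('tray',np.array([.5595,.1895,.105+.012]),rot(np.array([0,0,-1.]),ty))
m,p=side_face('side',.21,.27,.145,.185,.40,.72)
f=p[(abs(p[:,1]-np.median(p[:,1]))<.012)]
print('y',np.percentile(f[:,1],[5,50,95]),'x',np.percentile(f[:,0],[1,99]))
for a,b in((.5,.53),(.59,.62)):
    g=f[(f[:,0]>a)&(f[:,0]<b)];print(a,np.percentile(g[:,2],[2,98]).round(4),np.median(g[:,1]).round(4))
m,p=side_face('side',.055,.1,.135,.175,.458,.70)
print('long x',np.percentile(p[:,0],[1,99]),'y',np.median(p[:,1]))
E
```

```text
clock: 15.35
position: [0.5533, 0.1937, 0.239]
ee_rot: [0.706, 0.007, 0.708, -0.004]
contact_force: [-0.0, -0.5, -4.2]
width: 0.0494
clock: 15.75
position: [0.5586, 0.1889, 0.2374]
ee_rot: [0.706, 0.007, 0.708, -0.007]
contact_force: [-0.4, -0.7, -3.3]
width: 0.0495
[0.55872629 0.18887603 0.23731374]
tray d_cm [12.03  0.06  0.11] |d| 12.0 dr [-0.0019 -0.0028 -0.0007] deg 0.2
y [0.15611142 0.16270838 0.16797602] x [0.49346947 0.6212843 ]
0.5 [0.2255 0.2691] 0.1627
0.59 [0.2259 0.2694] 0.1624
long x [0.46855181 0.64755258] y 0.1538681666052435
```

```bash
python3 -m creep '{"delta_pos":[[1,0,0.05],[3,0.1,0.1],[5,0.1,0.1],[7,0.1,0.1],[9,0.1,0.1],[10.5,0.1,0.1],[11.5,0.1,0.1],[11.5,0.1,0.1]],"dr":[[0,0,0],[0,0,0],[0,0,0],[0,0,0],[0,-0.002,0],[0,-0.002,0],[0,-0.002,0],[0,-0.002,0]]}'; python3 -m creep '{"delta_pos":[[0.15,0,0],[0.3,0,0],[0.45,0,0],[0.45,0,0],[0.45,0,0]],"dr":[[0,0,0],[0,0,0],[0,0,0],[0,0,0],[0,0,0]]}'; python3 -c "
from geo import *
go('tray',np.array([.5595,.1895,.105+.012]),rot(np.array([0,0,-1.]),ty))"
```

```text
clock: 16.6
position: [0.558, 0.1903, 0.1206]
ee_rot: [0.706, 0.007, 0.709, -0.007]
contact_force: [-0.4, -0.0, -4.2]
width: 0.0497
clock: 17.1
position: [0.5592, 0.1911, 0.1186]
ee_rot: [0.707, 0.007, 0.707, -0.006]
contact_force: [-0.1, 0.4, -3.7]
width: 0.0494
tray d_cm [ 0.16 -0.16  0.04] |d| 0.2 dr [-0.0001  0.0008 -0.0012] deg 0.1
```

```bash
python3 -m creep '{"delta_pos":[[0.1,-0.05,0],[0.2,-0.05,0],[0.2,-0.05,0],[0.2,-0.05,0]],"dr":[[0,0,0],[0,0,0],[0,0,0],[0,0,0]]}'; python3 -m creep '{"delta_pos":[[0.1,0,0],[0.15,0,0],[0.15,0,0]],"dr":[[0,0,0],[0,0,0],[0,0,0]]}'
```

```text
clock: 17.5
position: [0.5596, 0.191, 0.1183]
ee_rot: [0.708, 0.007, 0.706, -0.006]
contact_force: [-1.8, 1.1, 6.6]
width: 0.05
clock: 17.8
position: [0.5603, 0.191, 0.1182]
ee_rot: [0.709, 0.007, 0.705, -0.006]
contact_force: [-2.0, -0.3, 12.9]
width: 0.0495
```

```bash
python3 -m creep '{"delta_pos":[[-0.1,0,0],[-0.15,0,0],[-0.15,0,0],[-0.15,0,0],[-0.15,0,0]],"dr":[[0,0,0],[0,0,0],[0,0,0],[0,0,0],[0,0,0]]}' 1 50; python3 -m creep '{"delta_pos":[[-0.5,0,0],[-2,0,0],[-5,0,0],[-8,0,0],[-11,0,0],[-12,0,0],[-12,0,0]],"dr":[[0,0,0],[0,0,0],[0,0,0],[0,0,0],[0,0,0],[0,0,0],[0,0,0]]}'
python3 - <<'E'
from geo import *
go('short pre',c0+xv*.0680+yv*-.0825+n*(.04+.14),rot(-n,yv))
E
```

```text
clock: 18.3
position: [0.5589, 0.1905, 0.1159]
ee_rot: [0.707, 0.007, 0.707, -0.006]
contact_force: [0.6, -0.3, -0.1]
width: 0.0859
clock: 19.0
position: [0.5599, 0.1906, 0.2379]
ee_rot: [0.708, 0.007, 0.706, -0.006]
contact_force: [0.9, -0.1, 0.6]
width: 0.0854
short pre d_cm [  3.41 -48.98  12.19] |d| 50.6 dr [0.0622 0.7001 0.0203] deg 40.3
```

```bash
python3 -m creep '{"delta_pos":[[-0.5,-2,0.5],[-0.5,-6,1.5],[-0.3,-10.5,2.6],[0,-15,3.7],[0.3,-19.5,4.8],[0.7,-24,6],[1.2,-28.5,7.1],[1.7,-33,8.2],[2.2,-37,9.2],[2.6,-40,10]],"dr":[[0,0.04,0],[0.01,0.1,0],[0.02,0.17,0.01],[0.03,0.24,0.01],[0.03,0.31,0.01],[0.035,0.38,0.01],[0.04,0.45,0.015],[0.05,0.52,0.02],[0.05,0.57,0.02],[0.055,0.6,0.02]]}'
python3 - <<'E'
from geo import *
go('short pre',c0+xv*.0680+yv*-.0825+n*(.04+.14),rot(-n,yv))
E
```

```text
clock: 20.0
position: [0.6513, -0.2142, 0.2053]
ee_rot: [0.463, 0.036, 0.885, -0.016]
contact_force: [1.2, 0.4, -0.2]
width: 0.0855
short pre d_cm [-1.48 -8.51  2.41] |d| 9.0 dr [ 0.0066  0.0895 -0.0011] deg 5.1
```

```bash
python3 -m creep '{"delta_pos":[[-0.5,-3,0.8],[-1,-6,1.6],[-1.4,-8,2.3],[-1.5,-8.5,2.4],[-1.5,-8.5,2.4],[-1.5,-8.5,2.4],[-1.5,-8.5,2.4]],"dr":[[0,0.03,0],[0.005,0.06,0],[0.007,0.09,0],[0.007,0.09,0],[0.007,0.09,0],[0.007,0.09,0],[0.007,0.09,0]]}'
python3 - <<'E'
from geo import *
print(manip.get_state()['qpos'])
go('short grasp',c0+xv*.0680+yv*-.0825+n*(.04-.031),rot(-n,yv))
W=cloud(snap('top'))
for h,a in((.155,.1),(.105,.12)):
    m=(abs(W[...,2]-h)<.006)&(abs(W[...,0]-.56)<a)&(abs(W[...,1]-.19)<.06)
    print(h,m.sum(),cv2.minAreaRect((W[m][:,:2]*1e3).astype(np.float32)))
q=(W-c0)@np.array([xv,yv,n]).T
m=(abs(q[...,2]-.04)<.006)&(abs(q[...,1]+.082)<.035)&(q[...,0]<.13)&(q[...,0]>-.02);print('short vis',m.sum(),np.percentile(q[m][:,:2],[1,99],axis=0))
E
```

```text
clock: 20.7
position: [0.6733, -0.2968, 0.2096]
ee_rot: [0.426, 0.036, 0.904, -0.017]
contact_force: [-0.2, 0.7, -0.0]
width: 0.0856
[-0.4079719   1.00053212  0.39465541 -0.30337675  2.38580533 -2.05138504]
short grasp d_cm [17.59 -0.43  0.27] |d| 17.6 dr [0.0018 0.0073 0.0016] deg 0.4
0.155 1344 ((560.6904907226562, 191.45831298828125), (50.73892593383789, 131.8310089111328), 89.17821502685547)
0.105 866 ((561.6759643554688, 189.91807556152344), (70.66905212402344, 182.07130432128906), 89.09557342529297)
short vis 291 [[ 0.02224231 -0.09740685]
 [ 0.11057022 -0.06417093]]
```

```bash
python3 -m creep '{"delta_pos":[[2,-0.1,0.1],[5,-0.2,0.2],[8,-0.3,0.2],[11,-0.3,0.2],[13,-0.3,0.2],[14,-0.3,0.2],[14,-0.3,0.2]],"dr":[[0,0,0],[0,0.004,0],[0,0.004,0],[0,0.004,0],[0,0.004,0],[0,0.004,0],[0,0.004,0]]}';python3 - <<'E'
from geo import *
go('grasp',c0+xv*.0680+yv*-.0825+n*(.04-.031),rot(-n,yv))
E
```

```text
clock: 21.45
position: [0.5845, -0.2929, 0.0995]
ee_rot: [0.423, 0.037, 0.905, -0.017]
contact_force: [-0.0, -1.3, -0.7]
width: 0.0855
grasp d_cm [ 3.45 -0.11  0.14] |d| 3.5 dr [0.0016 0.0009 0.0005] deg 0.1
```

```bash
python3 -m creep '{"delta_pos":[[1,-0.05,0.05],[2.2,-0.05,0.1],[3.2,-0.05,0.1],[3.4,-0.05,0.1],[3.4,-0.05,0.1]],"dr":[[0,0,0],[0,0,0],[0,0,0],[0,0,0],[0,0,0]]}'; python3 -m creep '{"delta_pos":[[0,0,0],[0,0,0],[0,0,0],[0,0,0],[0,0,0],[0,0,0],[0,0,0],[0,0,0]],"dr":[[0,0,0],[0,0,0],[0,0,0],[0,0,0],[0,0,0],[0,0,0],[0,0,0],[0,0,0]]}' -1 40; python3 -m creep '{"delta_pos":[[-0.5,0,0],[-1.5,0,0],[-3,0,0],[-5,0,0],[-7,0,0],[-9,0,0],[-11,0,0],[-12,0,0],[-12,0,0]],"dr":[[0,0,0],[0,0,0],[0,0,0],[0,0,0],[0,0,0],[0,0,0],[0,0,0],[0,0,0],[0,0,0]]}'; python3 -c "
from geo import *
go('over tray',np.array([.5595,.1900,.155+.009+.10]),rot(np.array([0,0,-1.]),ty))"
```

```text
clock: 21.95
position: [0.5648, -0.2928, 0.0723]
ee_rot: [0.424, 0.037, 0.905, -0.017]
contact_force: [-0.2, 0.3, 1.1]
width: 0.0852
clock: 22.75
position: [0.5652, -0.2929, 0.0726]
ee_rot: [0.424, 0.037, 0.905, -0.018]
contact_force: [2.9, -0.0, 3.3]
width: 0.0333
clock: 23.65
position: [0.6427, -0.2993, 0.1652]
ee_rot: [0.425, 0.036, 0.904, -0.018]
contact_force: [-0.1, -0.5, -1.3]
width: 0.034
over tray d_cm [  0.16  48.08 -15.79] |d| 50.6 dr [-0.0609 -0.6912 -0.0205] deg 39.8
```

```bash
python3 -m creep '{"delta_pos":[[-1,1.5,-0.6],[-2,5,-2],[-3,9.5,-3.6],[-3.5,14,-5.2],[-4,18.5,-6.7],[-4,23,-8.2],[-4,27.5,-9.6],[-4,32,-11],[-3.8,36,-12.3],[-3.5,39,-13.3]],"dr":[[0,-0.03,0],[-0.01,-0.08,0],[-0.01,-0.15,0],[-0.02,-0.22,-0.01],[-0.03,-0.29,-0.01],[-0.035,-0.36,-0.01],[-0.04,-0.43,-0.015],[-0.045,-0.5,-0.015],[-0.05,-0.56,-0.018],[-0.055,-0.6,-0.02]]}'; python3 -c "
from geo import *
go('over tray',np.array([.5595,.1900,.155+.009+.10]),rot(np.array([0,0,-1.]),ty))"
```

```text
clock: 24.65
position: [0.5903, 0.0996, 0.2785]
ee_rot: [0.674, 0.01, 0.739, -0.006]
contact_force: [0.4, -0.5, -1.3]
width: 0.0336
over tray d_cm [ 1.78  8.96 -3.14] |d| 9.7 dr [-0.0038 -0.0912 -0.0046] deg 5.2
```

```bash
python3 -m creep '{"delta_pos":[[0.2,2.5,-1],[0.6,5.5,-2],[1.2,8,-2.8],[1.7,9,-3.1],[1.7,9,-3.1],[1.7,9,-3.1],[1.7,9,-3.1]],"dr":[[0,-0.03,0],[0,-0.06,0],[-0.003,-0.085,0],[-0.004,-0.09,-0.005],[-0.004,-0.09,-0.005],[-0.004,-0.09,-0.005],[-0.004,-0.09,-0.005]]}';python3 - <<'E'
from box import *
snap('side')
s,p0,_=pose();print(p0)
go('place',np.array([.5595,.1900,.155+.009]),rot(np.array([0,0,-1.]),ty))
m,p=side_face('side',.24,.30,.145,.195,.45,.72)
f=p[(abs(p[:,1]-np.median(p[:,1]))<.012)]
print('y',np.percentile(f[:,1],[5,50,95]),'x',np.percentile(f[:,0],[1,99]))
for a,b in((.515,.545),(.575,.6)):
    g=f[(f[:,0]>a)&(f[:,0]<b)];print(a,np.percentile(g[:,2],[2,98]).round(4),np.median(g[:,1]).round(4))
m,p=side_face('side',.112,.15,.145,.185,.458,.70)
print('mid x',np.percentile(p[:,0],[1,99]),'y',np.median(p[:,1]))
E
```

```text
clock: 25.35
position: [0.5639, 0.1857, 0.2627]
ee_rot: [0.706, 0.006, 0.708, -0.009]
contact_force: [-0.5, -0.4, -0.2]
width: 0.0333
[0.56402935 0.18570424 0.26262639]
place d_cm [ 9.86  0.45 -0.42] |d| 9.9 dr [-0.0031 -0.0038  0.003 ] deg 0.3
y [0.15938926 0.16781597 0.17634506] x [0.5198471  0.60903199]
0.515 [0.2539 0.294 ] 0.1689
0.575 [0.2529 0.2926] 0.1671
mid x [0.49370614 0.62360135] y 0.16567088865094437
```

```bash
python3 -m creep '{"delta_pos":[[1,0.2,-0.2],[3,0.5,-0.45],[5,0.5,-0.45],[6.5,0.5,-0.45],[8,0.5,-0.45],[9,0.5,-0.45],[9,0.5,-0.45],[9,0.5,-0.45]],"dr":[[0,0,0],[-0.003,-0.003,0.003],[-0.003,-0.003,0.003],[-0.003,-0.003,0.003],[-0.003,-0.003,0.003],[-0.003,-0.003,0.003],[-0.003,-0.003,0.003],[-0.003,-0.003,0.003]]}';python3 - <<'E'
from box import *
snap('side')
go('place',np.array([.5595,.1908,.155+.009]),rot(np.array([0,0,-1.]),ty))
m,p=side_face('side',.175,.21,.145,.195,.45,.72)
f=p[(abs(p[:,1]-np.median(p[:,1]))<.012)]
print('y',np.percentile(f[:,1],[5,50,95]),'x',np.percentile(f[:,0],[1,99]))
m,p=side_face('side',.112,.145,.145,.185,.458,.70)
f=p[(abs(p[:,1]-np.median(p[:,1]))<.012)]
print('mid x',np.percentile(f[:,0],[1,99]),'y',np.percentile(f[:,1],[5,50,95]))
E
```

```text
clock: 26.2
position: [0.5588, 0.1915, 0.1726]
ee_rot: [0.707, 0.006, 0.707, -0.006]
contact_force: [-0.5, -0.7, -0.3]
width: 0.0334
place d_cm [ 0.91 -0.09  0.04] |d| 0.9 dr [ 0.0013  0.0001 -0.0008] deg 0.1
y [0.16425837 0.17383618 0.18281739] x [0.51278574 0.60459962]
mid x [0.49374728 0.6231802 ] y [0.1609408  0.16516387 0.16965593]
```

```bash
python3 -m creep '{"delta_pos":[[0.2,-0.05,0],[0.4,-0.05,0],[0.6,-0.05,0],[0.6,-0.05,0],[0.6,-0.05,0]],"dr":[[0,0,0],[0,0,0],[0,0,0],[0,0,0],[0,0,0]]}'; python3 -m creep '{"delta_pos":[[0.1,0,0],[0.2,0,0],[0.2,0,0],[0.2,0,0]],"dr":[[0,0,0],[0,0,0],[0,0,0],[0,0,0]]}'
```

```text
clock: 26.75
position: [0.5585, 0.1913, 0.1666]
ee_rot: [0.707, 0.006, 0.707, -0.006]
contact_force: [0.6, 0.9, -1.1]
width: 0.0336
clock: 27.15
position: [0.5587, 0.1913, 0.1658]
ee_rot: [0.707, 0.006, 0.707, -0.006]
contact_force: [-2.3, 0.1, 5.3]
width: 0.0333
```

```bash
python3 -m creep '{"delta_pos":[[-0.05,0,0],[-0.1,0,0],[-0.1,0,0],[-0.1,0,0],[-0.1,0,0],[-0.1,0,0]],"dr":[[0,0,0],[0,0,0],[0,0,0],[0,0,0],[0,0,0],[0,0,0]]}' 1 40; python3 -m creep '{"delta_pos":[[-0.5,0,0],[-2,0,0],[-4,0,0],[-7,0,0],[-10,0,0],[-11,0,-2],[-11,0,-6],[-11,0,-10],[-11,0,-14],[-11,0,-17]],"dr":[[0,0,0],[0,0,0],[0,0,0],[0,0,0],[0,0,0],[0,0,0],[0,0,0],[0,0,0],[0,0,0],[0,0,0]]}'
python3 - <<'E'
from geo import *
a=snap('top')['pixels'];b=snap('side')['pixels']
W=cloud(dict(np.load('top.npz')))
for h,a_ in((.195,.09),(.155,.1),(.105,.12)):
    m=(abs(W[...,2]-h)<.006)&(abs(W[...,0]-.56)<a_)&(abs(W[...,1]-.19)<.06)
    print(h,m.sum(),cv2.minAreaRect((W[m][:,:2]*1e3).astype(np.float32)))
m=(abs(W[...,2]-.085)<.005)&(abs(W[...,0]-.445)<.02)&(abs(W[...,1]-.19)<.08)
print('plate',m.sum(),W[m].mean(0))
B=cv2.resize(b[100:280,200:400],None,fx=3,fy=3,interpolation=2);cv2.imwrite('pics/stack.png',B)
go('prepush',np.array([.395,.1920,.20]),rot(np.array([.3,-.0055,-1.]),ty))
E
```

```text
clock: 27.75
position: [0.5585, 0.1912, 0.1655]
ee_rot: [0.707, 0.006, 0.707, -0.006]
contact_force: [-0.4, 0.3, 0.2]
width: 0.085
clock: 28.75
position: [0.3862, 0.1939, 0.2762]
ee_rot: [0.707, 0.006, 0.708, -0.006]
contact_force: [-0.9, 0.9, -0.1]
width: 0.0855
0.195 686 ((559.0651245117188, 191.92491149902344), (34.91682052612305, 91.26697540283203), 88.80348205566406)
0.155 535 ((560.6796875, 190.9738311767578), (50.163543701171875, 131.27371215820312), 88.5922622680664)
0.105 862 ((562.1720581054688, 190.10926818847656), (71.16289520263672, 181.41871643066406), 88.90499877929688)
plate 113 [0.44694287 0.17070412 0.08442805]
prepush d_cm [ 7.65 -0.18  1.07] |d| 7.7 dr [ 0.003  -0.2936 -0.0013] deg 16.8
```

View pics/stack.png

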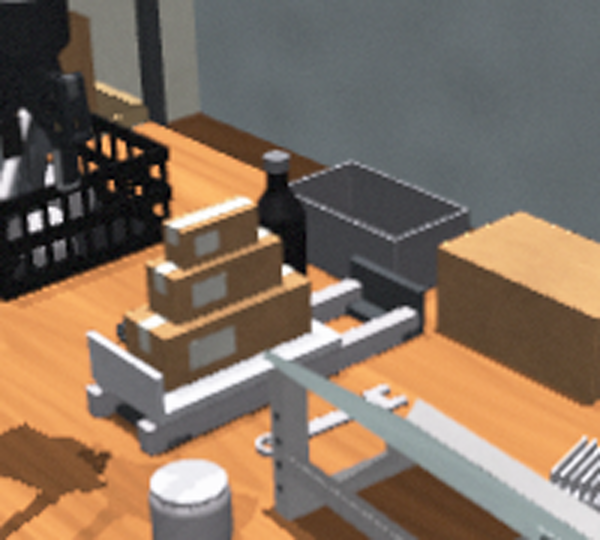

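The stack stands square at crop centre (210,290), with centres within about 3 mm of each other and the tapes up. The front plate at (125,375) is clear. Next I'll shut the fingers and get ready to push with the tool leaning back.

```bash
python3 -m creep '{"delta_pos":[[1,0,-0.3],[2,0,-0.3],[3.5,-0.1,0],[5,-0.1,0.3],[6.5,-0.2,0.6],[7.5,-0.2,1],[7.6,-0.2,1],[7.6,-0.2,1]],"dr":[[0,-0.04,0],[0,-0.1,0],[0,-0.17,0],[0,-0.23,0],[0,-0.28,0],[0,-0.293,0],[0,-0.293,0],[0,-0.293,0]]}' -1 40
python3 - <<'E'
from geo import *
go('prepush',np.array([.395,.1920,.062]),rot(np.array([.3,-.0055,-1.]),ty))
E
```

```text
clock: 29.65
position: [0.3993, 0.1921, 0.2002]
ee_rot: [0.803, 0.005, 0.597, -0.007]
contact_force: [-0.4, -0.0, 1.4]
width: 0.0002
prepush d_cm [13.11 -0.03 -4.39] |d| 13.8 dr [ 0.0011  0.0009 -0.0011] deg 0.1
```

```bash
python3 -m creep '{"delta_pos":[[1,0,-0.4],[4,0,-1.4],[7,0,-2.4],[10,0,-3.4],[12.3,0,-4.2],[13.1,0,-4.4],[13.1,0,-4.4],[13.1,0,-4.4]],"dr":[[0,0,0],[0,0,0],[0,0,0],[0,0,0],[0,0,0],[0,0,0],[0,0,0],[0,0,0]]}'; python3 -m creep '{"delta_pos":[[0.2,0,0.6],[0.4,0,1.2],[0.5,0,1.7],[0.6,0,2.1],[0.7,0,2.4],[0.8,0,2.7],[0.9,0,3],[1,0,3.3],[1.1,0,3.6],[1.2,0,3.9]],"dr":[[0,0,0],[0,0,0],[0,0,0],[0,0,0],[0,0,0],[0,0,0],[0,0,0],[0,0,0],[0,0,0],[0,0,0]]}'
```

```text
clock: 30.45
position: [0.3954, 0.1925, 0.0626]
ee_rot: [0.803, 0.006, 0.596, -0.006]
contact_force: [0.0, 0.9, -0.1]
width: 0.0
clock: 31.45
position: [0.4343, 0.1912, 0.061]
ee_rot: [0.802, 0.005, 0.597, -0.007]
contact_force: [-3.8, 0.9, 2.2]
width: -0.0002
```

```bash
python3 -m creep '{"delta_pos":[[0.1,0,0.4],[0.25,0,0.85],[0.4,0,1.35],[0.55,0,1.85],[0.7,0,2.35],[0.85,0,2.85],[1,0,3.35],[1.15,0,3.85],[1.3,0,4.35],[1.4,0,4.7]],"dr":[[0,0,0],[0,0,0],[0,0,0],[0,0,0],[0,0,0],[0,0,0],[0,0,0],[0,0,0],[0,0,0],[0,0,0]]}'
```

```text
clock: 32.45
position: [0.4844, 0.1904, 0.0613]
ee_rot: [0.802, 0.005, 0.597, -0.007]
contact_force: [-3.3, -0.4, -1.3]
width: -0.0001
```

```bash
python3 -m creep '{"delta_pos":[[0.06,0,0.3],[0.15,0,0.6],[0.24,0,0.9],[0.33,0,1.2],[0.42,0,1.5],[0.48,0,1.7],[0.54,0,1.9]],"dr":[[0,0,0],[0,0,0],[0,0,0],[0,0,0],[0,0,0],[0,0,0],[0,0,0]]}';python3 - <<'E'
from geo import *
b=snap('top')['pixels'];W=cloud(dict(np.load('top.npz')))
m=(abs(W[...,2]-.195)<.006)&(abs(W[...,0]-.62)<.15)&(abs(W[...,1]-.19)<.06)
print(m.sum(),cv2.minAreaRect((W[m][:,:2]*1e3).astype(np.float32)))
print(pose()[0]['contact_force'])
E
```

```text
clock: 33.15
position: [0.504, 0.1902, 0.0619]
ee_rot: [0.803, 0.005, 0.597, -0.007]
contact_force: [-3.8, -1.2, -1.8]
width: 0.0001
673 ((571.8397216796875, 184.77230834960938), (206.65167236328125, 41.828548431396484), 4.900428295135498)
[-1.87717028 -0.81796329 -2.15272882]
```

Not at the stop yet; I'll continue in small steps.

```bash
python3 -m creep '{"delta_pos":[[0.06,0,0.2],[0.12,0,0.4],[0.18,0,0.6],[0.24,0,0.8],[0.3,0,1]],"dr":[[0,0,0],[0,0,0],[0,0,0],[0,0,0],[0,0,0]]}'
```

```text
clock: 33.7
position: [0.5094, 0.1898, 0.061]
ee_rot: [0.8, 0.005, 0.6, -0.007]
contact_force: [-20.1, 3.1, 13.5]
width: 0.0003
```

```bash
python3 -m creep '{"delta_pos":[[0.06,0,0.2],[0.12,0,0.4],[0.18,0,0.6],[0.24,0,0.8]],"dr":[[0,0,0],[0,0,0],[0,0,0],[0,0,0]]}'
```

```text
clock: 34.1
position: [0.5095, 0.1886, 0.0586]
ee_rot: [0.795, 0.005, 0.606, -0.009]
contact_force: [-34.8, 5.3, 22.3]
width: -0.0002
```

The force climbs (20 to 35 N) with no further travel, so the tray is against its stop. Backing off.

```bash
python3 -m creep '{"delta_pos":[[-0.15,0,-0.5],[-0.45,0,-1.5],[-0.8,0,-2.5],[-1.2,0,-4],[-1.8,0,-6],[-2.4,0,-8],[-3,0,-10],[-3.6,0,-12],[-4.2,0,-14],[-4.2,0,-14]],"dr":[[0,0,0],[0,0,0],[0,0,0],[0,0,0],[0,0,0],[0,0,0],[0,0,0],[0,0,0],[0,0,0],[0,0,0]]}';python3 - <<'E'
from geo import *
a=snap('top')['pixels'];b=snap('side')['pixels']
W=cloud(dict(np.load('top.npz')))
for h,a_ in((.195,.07),(.155,.1),(.105,.12)):
    m=(abs(W[...,2]-h)<.006)&(abs(W[...,0]-.63)<a_)&(abs(W[...,1]-.19)<.06)
    print(h,m.sum(),cv2.minAreaRect((W[m][:,:2]*1e3).astype(np.float32)))
for h,x0,x1 in((.045,.5,.76),(.085,.49,.53)):
    m=(abs(W[...,2]-h)<.004)&(W[...,0]>x0)&(W[...,0]<x1)&(abs(W[...,1]-.188)<.075)
    print(h,m.sum(),np.percentile(W[m][:,:2],[1,99],axis=0))
A=cv2.resize(a[60:320,120:480],(800,578),interpolation=2)
cv2.imwrite('pics/end.png',np.vstack([A]));cv2.imwrite('pics/end2.png',b)
E
```

```text
clock: 35.1
position: [0.3735, 0.1918, 0.0615]
ee_rot: [0.802, 0.004, 0.597, -0.006]
contact_force: [0.4, -0.2, -0.4]
width: -0.0003
0.195 670 ((634.7583618164062, 190.4329833984375), (35.22367858886719, 91.04071044921875), 88.6280746459961)
0.155 517 ((635.5128173828125, 189.5795440673828), (49.732357025146484, 130.5981903076172), 88.9173812866211)
0.105 822 ((637.552001953125, 188.10305786132812), (70.48274230957031, 181.8804931640625), 88.71491241455078)
0.045 1336 [[0.51889986 0.12804226]
 [0.7437366  0.24812534]]
0.085 157 [[0.51779433 0.13095534]
 [0.52715088 0.24812478]]
```

View pics/end2.png

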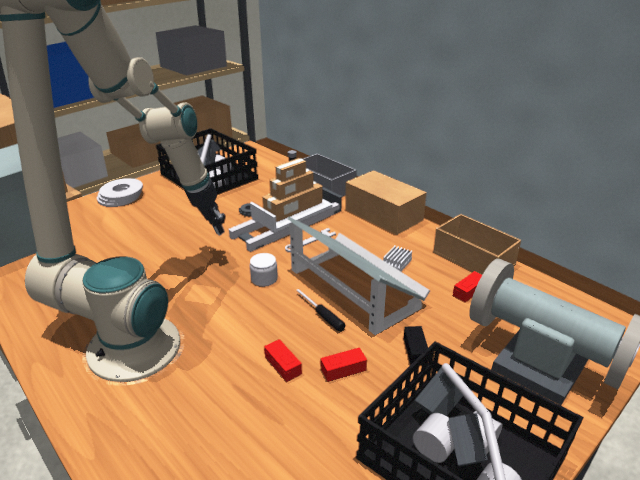

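View pics/end.png

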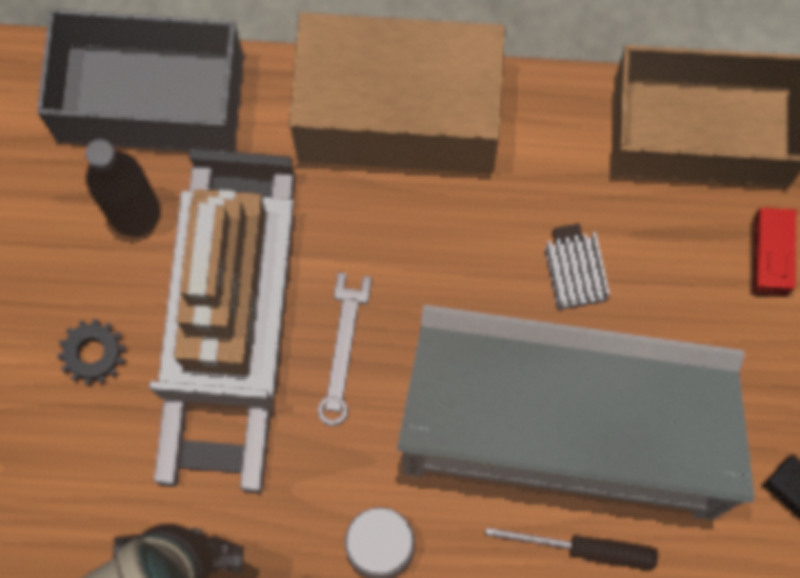

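The tray is in and the stack stands at top-crop (215,285), squared to within about 3 mm. The gripper is clear, and nothing else has visibly moved. Handing in.

```bash
python3 -c "
from rig import manip
print(manip.get_state()['clock']);print(manip.sign_off())"
```

```text
35.2
the job is handed in; nothing more can be done
None
```

The three cartons are stacked long, middle, short on the tray with their taped sides up, and the tray is pushed in against its stop. I handed the job in at 35.2 s.

- **Stack:** in the last top-camera measurement, each carton's centre is within about 2.5 mm of the one below. All three lie within 0.3 degrees of each other and are in line with the tray. I let go of each one only after feeling it rest, at about 5 to 13 N.
- **Tray:** it slid against about 3 to 4 N. The force then rose to 20 N and 35 N along the push with no further travel, which I took as the stop. It moved about 75 mm, so it would have started about 25 mm in.
- **The rest of the bench:** the gripper ended clear of everything. Comparing the pictures by eye, nothing else had moved.
- **Disagreements:** the side camera read sideways positions about 3 to 6 mm off the top camera, so I went between the two and checked against the gripper. The reported tool position also wandered by 1 to 2 mm. Neither visibly affected the result.

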